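Put the mixed-up shaker jars back on their own colour discs

TASK

The four sealed shaker jars on the nursery's play table have been put back on each other's discs. Move them so that every jar stands upright and wholly on the disc of its own lid colour; use the empty wooden disc as the parking place on the way, and never stand or drop a jar on the bare table. Leave the orange tumbler where it stands.

Things in the scene. Friction and masses are not known exactly. Their poses are not given: they have to be found in the camera images.
- jar_red_mid (a point): centre (half-way up, 40 mm above its underside) of the red jar: a sealed upright round screw-top jar, 80 mm high, white body of 52 mm diameter with a red band low down, ribbed red lid of 54 mm diameter taking up the top 18 mm. About 0.15 to 0.3 kg, rigid, bears a firm grip. z of the point is the jar's upward axis; 52 mm above the table when it stands on a disc
- jar_blue_mid (a point): centre (half-way up, 40 mm above its underside) of the blue jar: a sealed upright round screw-top jar, 80 mm high, white body of 52 mm diameter with a blue band low down, ribbed blue lid of 54 mm diameter taking up the top 18 mm. About 0.15 to 0.3 kg, rigid, bears a firm grip. z of the point is the jar's upward axis; 52 mm above the table when it stands on a disc
- jar_yellow_mid (a point): centre (half-way up, 40 mm above its underside) of the yellow jar: a sealed upright round screw-top jar, 80 mm high, white body of 52 mm diameter with a yellow band low down, ribbed yellow lid of 54 mm diameter taking up the top 18 mm. About 0.15 to 0.3 kg, rigid, bears a firm grip. z of the point is the jar's upward axis; 52 mm above the table when it stands on a disc
- jar_green_mid (a point): centre (half-way up, 40 mm above its underside) of the green jar: a sealed upright round screw-top jar, 80 mm high, white body of 52 mm diameter with a green band low down, ribbed green lid of 54 mm diameter taking up the top 18 mm. About 0.15 to 0.3 kg, rigid, bears a firm grip. z of the point is the jar's upward axis; 52 mm above the table when it stands on a disc
- disc_red: the red disc, home of the red jar: a flat round disc, 82 mm diameter, 12 mm thick, fixed to the table; origin at the centre of its underside (table height), z up, so its top is 12 mm above the origin. At the start a jar of another colour stands on it
- disc_blue: the blue disc, home of the blue jar: a flat round disc, 82 mm diameter, 12 mm thick, fixed to the table; origin at the centre of its underside (table height), z up, so its top is 12 mm above the origin. At the start a jar of another colour stands on it
- disc_yellow: the yellow disc, home of the yellow jar: a flat round disc, 82 mm diameter, 12 mm thick, fixed to the table; origin at the centre of its underside (table height), z up, so its top is 12 mm above the origin. At the start a jar of another colour stands on it
- disc_green: the green disc, home of the green jar: a flat round disc, 82 mm diameter, 12 mm thick, fixed to the table; origin at the centre of its underside (table height), z up, so its top is 12 mm above the origin. At the start a jar of another colour stands on it
- disc_wood: the spare disc, bare brown wood, same size and build as the coloured ones (82 mm diameter, 12 mm thick, fixed, origin at the centre of its underside); empty at the start
- tumbler_mid (a point): centre (half-way up) of an empty orange plastic tumbler, 60 mm rim diameter, 65 mm high, standing loose on the table beyond the discs; to be left alone

How it is judged:
By the outcome, as a careful person would: the job done as asked, in the order asked, and still so for the second after the job is handed in, with the robot touching nothing.
It also fails if it takes over 144 s, if anything falls off the work surface, if the arm or the gripper's body presses on something with over 40 N, if the wrist force passes 120 N, or if a joint passes its speed limit or range.

ROBOT

A 6-joint arm with a two-finger parallel gripper is mounted at the origin on the work surface. World frame = base frame: x ahead of the robot, y to its left, z up, the work surface at z = 0. Lengths are in m, angles in rad, forces in N, time in s.
With the tool pointing down it reaches from about 0.35 to 0.775 m from the base axis. Payload 7.3 kg.
Tool frame: the origin (TCP) lies at the very end of the fingers, on their centre line; the grasp point (between the pads) lies 19 mm behind it; z points along the fingers, x is the direction in which the jaws open and shut, and the axes are right-handed (so a half turn about z gives the same grasp; the last joint's range is limited). The gripper opens to 92 mm and grips with 3 to 60 N. Pads are 19 mm wide; open, the fingers measure 130 mm over their backs; the gripper's body (75 mm by 190 mm) begins 47 mm behind the grasp point.
Start: joints at [1.067, 0.342, 1.524, -0, 1.275, -0.146], TCP at [0.184, 0.492, 0.227] pointing down, gripper open.
Joint ranges: [-2.53, 2.53], [-0.77, 2.02], [0.04, 2.7], [-1, 4.14], [0.28, 2.66], [-3.11, 3.11]. Speed limits (rad/s): [2.57, 2.57, 3.14, 3.14, 3.14, 3.14].

INTERFACE

Orientations are given as [roll, pitch, yaw] about the fixed x, y, z axes, in that order (R = Rz(yaw) Ry(pitch) Rx(roll)).
In Python, from cell import robot, read_camera, nets gives the robot as it stands. The module is installed in compiled form; this text tells all that it offers.
- The arm moves only by the tool carry_out, never from a script. Its arguments are lists of equal length, an entry for each row: "translation": the shift along the tool's x, y, z in m, a list of three; "turn": the turn, a rotation vector about the tool's x, y, z in rad, a list of three; "gripper": the gripper's target within -1 to 1 (shut at 1, half-way at 0, fully open at -1). A call has 1 to 10 rows; each row shifts and turns the commanded pose from where the row before left it, along the tool's axes as they then stand; what a row does not reach is not made up. A row lasts 1/10 s, in which the tool goes at most 50 mm and 8.59 degrees, less where a joint would pass 70% of its speed; a pose out of reach is approached as far as the arm can. A call with a gripper value outside its range is refused whole. The fingers move at their own pace and stop on an object; "squeeze" is the grip in N (left out, the last holds). Time passes only in rows, so rows that do not move let the fingers close. It gives the time, the measured TCP pose, the force and the opening at its end, in the units of the state.
- robot.observe(): the state, without advancing time (a new reading comes with each control period).
- read_camera(name): name is "side" or "top"; returns a dict with "img" (400x640x3 uint8, red, green, blue), "fx", "fy", "cx", "cy" (pixels), "world_from_camera" (4x4, takes a point from camera to world coordinates). Camera axes: x right, y down, z forward; pixel columns grow to the right and rows downward; lengths in m; the calibration is good to about 2 mm. A picture is of the moment at which its call begins. There is no depth.
- robot.hand_in(): hands the job in, once; it reports no verdict.
Trained networks look in a picture, given as the dict that the camera call returned (one of the last four; its "shot" number tells which), for a name from the list of things; names that differ only in an ending like _2 or _b are one class to them, and where a whole thing is asked for, a point or a joint stands for the part that bears it (a point fixed in the world has none). Each returns a list of dicts, best first, with "score" (0 to 1); they miss things now and then, are a little off and sometimes report something else, mostly with a low value. They report only what shows in the picture. A call takes as long as a camera call.
- nets.regions_of(picture, name): "region" (400x640 bool, what is visible of it) and "pixel" ([column, row] in pixels, amid what is visible of it).
- nets.tip_of(picture, name): "pixel" ([column, row] in pixels: a listed point, or the origin of a listed thing).
The state is a dict: "time": time; "qpos": joint angles; "qvel": joint speeds; "joint_efforts": joint torques, N m; "tool_pos": TCP position; "tool_rot": TCP orientation; "contact_force": force on the tool from outside, world axes, zero at the start; "torque": the same for the moment, N m; "opening": finger opening in m.
Only numpy, scipy, OpenCV 4.12 (cv2) and the standard library are available. Lean on these libraries where they do the work, as an engineer would, in place of code of your own. Each camera call takes 0.05 s, during which the arm holds its last target. There are 200 camera calls.

## Working session

There is one attempt and no reset: what is moved stays moved. The work goes in short steps, Python scripts to look and compute and a tool call to move; the robot and the scene stay as the last step left them, time stands still between calls to the robot, and variables do not carry over. Pictures are saved under pics/ and viewed, about 12 in all and at most 16, crops included, and the job is handed in when it is done.

Besides the shell and the picture viewer there is one more tool, called after "Request:" as name(argument=value, ...) on one line, values as JSON. carry_out: Moves the arm, as the interface text tells. Its arguments: {"type":"object","properties":{"translation":{"type":"array","items":{"type":"array","items":{"type":"number"}}},"turn":{"type":"array","items":{"type":"array","items":{"type":"number"}}},"gripper":{"type":"array","items":{"type":"number"}},"squeeze":{"type":"number"}},"required":["translation","turn","gripper"]}

```bash
mkdir -p pics
cat > h.py <<'E'
import numpy as np, cv2
from cell import robot, read_camera, nets
def ray(p,px):
    T=np.array(p["world_from_camera"]); d=np.array([(px[0]-p["cx"])/p["fx"],(px[1]-p["cy"])/p["fy"],1.])
    return T[:3,3],T[:3,:3]@d
def onz(p,px,z):
    o,d=ray(p,px); return o+d*(z-o[2])/d[2]
def save(p,n): cv2.imwrite(f"pics/{n}.png",p["img"][:,:,::-1])
names=[a+c for a in("jar_","disc_") for c in("red","blue","yellow","green","wood")]
def measure(p,cols=("red","blue","yellow","green","wood")):
    for c in cols:
        for n,z in((f"jar_{c}_mid",.052),(f"disc_{c}",0.)):
            if n=="jar_wood_mid": continue
            r=nets.tip_of(p,n)[:2]
            print(n,[(round(q["score"],2),np.round(q["pixel"]).tolist(),onz(p,q["pixel"],z).round(3).tolist()) for q in r])
E
python3 - <<'E'
from h import *
s=robot.observe(); print({k:np.round(v,3).tolist() for k,v in s.items()})
for n in("top","side"):
    p=read_camera(n); save(p,n+"0"); print(n,np.round(p["world_from_camera"],3).tolist(),p["fx"]); measure(p)
E
```

```text
{'time': 0.0, 'qpos': [1.067, 0.343, 1.525, -0.0, 1.275, -0.146], 'qvel': [-0.001, 0.001, 0.0, 0.0, -0.001, -0.001], 'joint_efforts': [0.0, -43.125, -24.421, 0.072, 0.056, -0.0], 'tool_pos': [0.184, 0.491, 0.226], 'tool_rot': [-3.141, 0.002, 1.213], 'contact_force': [-0.163, 0.072, 0.494], 'torque': [-0.035, 0.029, -0.032], 'opening': 0.092}
top [[-0.012, -0.984, 0.18, 0.414], [-0.999, 0.018, 0.034, -0.002], [-0.037, -0.18, -0.983, 0.872], [0.0, 0.0, 0.0, 1.0]] 475.9695315899814
jar_red_mid [(0.71, [495.0, 266.0], [0.451, -0.267, 0.052]), (0.28, [257.0, 163.0], [0.639, 0.139, 0.052])]
disc_red [(0.67, [185.0, 249.0], [0.493, 0.282, 0.0])]
jar_blue_mid []
disc_blue [(0.84, [407.0, 175.0], [0.625, -0.135, 0.0]), (0.5, [323.0, 279.0], [0.434, 0.026, 0.0])]
jar_yellow_mid [(0.55, [412.0, 168.0], [0.625, -0.135, 0.052])]
disc_yellow [(0.85, [487.0, 271.0], [0.444, -0.268, 0.0]), (0.24, [328.0, 152.0], [0.672, 0.014, 0.0])]
jar_green_mid [(0.59, [176.0, 248.0], [0.489, 0.281, 0.052])]
disc_green [(0.57, [264.0, 170.0], [0.64, 0.136, 0.0]), (0.15, [185.0, 250.0], [0.491, 0.28, 0.0])]
disc_w
[... 153 characters left out ...]
0.0, 0.0, 1.0]] 489.2842117291839
jar_red_mid [(0.61, [238.0, 305.0], [0.451, -0.262, 0.052])]
disc_red [(0.64, [281.0, 155.0], [0.499, 0.289, 0.0]), (0.53, [348.0, 164.0], [0.656, 0.237, 0.0])]
jar_blue_mid [(0.68, [347.0, 166.0], [0.643, 0.139, 0.052])]
disc_blue [(0.58, [349.0, 268.0], [0.625, -0.127, 0.0])]
jar_yellow_mid [(0.83, [354.0, 246.0], [0.629, -0.134, 0.052])]
disc_yellow [(0.96, [242.0, 334.0], [0.454, -0.269, 0.0])]
jar_green_mid [(0.71, [278.0, 137.0], [0.494, 0.28, 0.052]), (0.35, [349.0, 273.0], [0.615, -0.2, 0.052])]
disc_green [(0.75, [344.0, 182.0], [0.64, 0.156, 0.0]), (0.32, [350.0, 272.0], [0.625, -0.137, 0.0])]
disc_wood [(0.58, [244.0, 219.0], [0.432, 0.022, 0.0])]
```

View pics/top0.png

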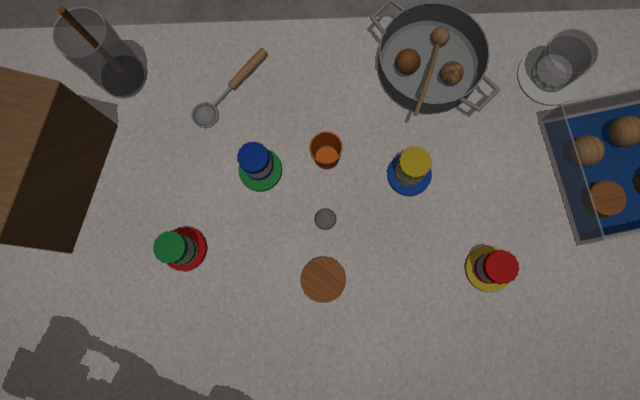

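View pics/side0.png

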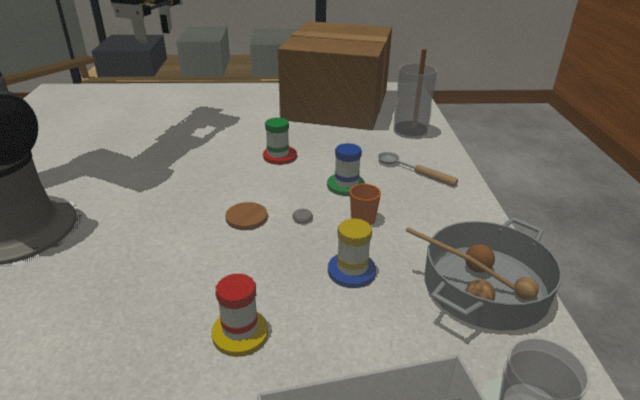

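Top view: the green jar is on the red disc (185,249), blue on green (262,165), yellow on blue (410,175) and red on yellow (490,268). The wood disc (323,279) is empty, the tumbler is at (326,150), and a spoon tip sticks out of the pot near (409,120). The side view agrees. I'll refine positions by colour and check the spoon tip height.

```bash
cat >> h.py <<'E'
from scipy.optimize import least_squares
HUE={"red":(172,8),"blue":(105,125),"yellow":(20,34),"green":(45,85),"orange":(5,16)}
def proj(p,P):
    T=np.array(p["world_from_camera"]); q=(np.atleast_2d(P)-T[:3,3])@T[:3,:3]
    return np.c_[p["fx"]*q[:,0]/q[:,2]+p["cx"],p["fy"]*q[:,1]/q[:,2]+p["cy"]]
def mask(p,c):
    h=cv2.cvtColor(p["img"],cv2.COLOR_RGB2HSV); a,b=HUE[c]; H=h[...,0]
    m=((H>=a)|(H<=b)) if a>b else ((H>=a)&(H<=b))
    return m&(h[...,1]>120)&(h[...,2]>50)
def solid(p,xy,z0,z1,r):
    t=np.linspace(0,2*np.pi,60); c=np.c_[xy[0]+r*np.cos(t),xy[1]+r*np.sin(t)]
    P=np.r_[np.c_[c,0*t+z0],np.c_[c,0*t+z1]]
    m=np.zeros((1600,2560),np.uint8); cv2.fillConvexPoly(m,cv2.convexHull((proj(p,P)*4+1.5).astype(np.int32)),1)
    return cv2.resize(m.astype(np.float32),(640,400),interpolation=cv2.INTER_AREA)
def fit(p,c,xy,z0,z1,r,hide=None):
    """best x,y of an upright coloured cylinder, local grid search on overlap"""
    M=mask(p,c).astype(np.float32); xy=np.array(xy,float)
    near=solid(p,xy,z0-.006,z1+.004,r+.012)>0
    if hide is not None: near&=~(hide>0.01)
    M=M*near
    for st in(.004,.002,.001,.0005):
        for _ in range(6):
            C=[xy+st*np.array([i,j]) for i in(-1,0,1) for j in(-1,0,1)]
            e=[np.abs(solid(p,q,z0,z1,r)-M)[near].sum() for q in C]; k=int(np.argmin(e)); xy=C[k]
            if k==4: break
    return xy, e[k]/max(M.sum(),1)
E
python3 - <<'E'
from h import *
J={"green":(.491,.281),"blue":(.641,.139),"yellow":(.627,-.135),"red":(.451,-.265)}
D={"red":(.493,.284,"green"),"green":(.64,.14,"blue"),"blue":(.625,-.132,"yellow"),"yellow":(.447,-.268,"red")}
ps=[read_camera(n) for n in("top","side")]
jj={}
for c,xy in J.items():
    for i,p in enumerate(ps):
        r=fit(p,c,xy,.074,.092,.027); jj[c,i]=r[0]; print("jar",c,i,r[0].round(4),round(r[1],2))
for c,(x,y,k) in D.items():
    for i,p in enumerate(ps):
        r=fit(p,c,(x,y),0,.012,.041,solid(p,jj[k,i],.012,.092,.029)); print("disc",c,i,r[0].round(4),round(r[1],2))
for n in("disc_wood","tumbler_mid"):
    for p in ps:
        q=nets.regions_of(p,n)[0]; print(n,q["score"],onz(p,q["pixel"],.012 if "w" in n else .032).round(4))
def tri(a,b):
    (o1,d1),(o2,d2)=ray(ps[0],a),ray(ps[1],b)
    s=np.linalg.lstsq(np.c_[d1,-d2],o2-o1,rcond=None)[0]; return ((o1+d1*s[0]+o2+d2*s[1])/2).round(3)
print("spoon",tri((409,120),(408,231)),"pot rim near-right",tri((380,70),(427,265)),"knob",tri((325,218),(303,215)))
E
```

```text
jar green 0 [0.489  0.2795] 0.21
jar green 1 [0.4905 0.291 ] 0.84
jar blue 0 [0.642  0.1415] 0.17
jar blue 1 [0.6475 0.1715] 0.7
jar yellow 0 [ 0.6255 -0.134 ] 0.13
jar yellow 1 [ 0.6285 -0.1325] 0.15
jar red 0 [ 0.448  -0.2645] 0.16
jar red 1 [ 0.45   -0.2635] 0.16
disc red 0 [0.493 0.282] 0.11
disc red 1 [0.495 0.288] 0.32
disc green 0 [0.641  0.1435] 0.13
disc green 1 [0.636 0.168] 2.43
disc blue 0 [ 0.627 -0.138] 0.14
disc blue 1 [ 0.629 -0.125] 0.48
disc yellow 0 [ 0.449 -0.271] 0.14
disc yellow 1 [ 0.4505 -0.2665] 0.1
disc_wood 0.6 [0.4314 0.024  0.012 ]
disc_wood 0.7 [0.6176 0.1251 0.012 ]
tumbler_mid 0.6 [0.6665 0.0139 0.032 ]
tumbler_mid 0.67 [0.6649 0.0309 0.032 ]
spoon [ 0.711 -0.13   0.077] pot rim near-right [ 0.802 -0.092 -0.01 ] knob [0.546 0.021 0.008]
```

Request:
carry_out(translation=[[0, 0, 0], [0, 0, 0], [0, 0, 0], [-0.03, 0.045, 0], [-0.03, 0.045, 0], [-0.03, 0.045, 0], [-0.03, 0.045, 0], [-0.03, 0.04, 0], [-0.03, 0.04, 0], [-0.03, 0.04, 0]], turn=[[0, 0, -0.12], [0, 0, -0.12], [0, 0, -0.118], [0, 0, 0], [0, 0, 0], [0, 0, 0], [0, 0, 0], [0, 0, 0], [0, 0, 0], [0, 0, 0]], gripper=[-1, -1, -1, -1, -1, -1, -1, -1, -1, -1], squeeze=25)

```text
time: 2.3
tool_pos: [0.4718, 0.2894, 0.2269]
tool_rot: [3.141, -0.0, 1.571]
contact_force: [-0.3, 0.5, 0.1]
opening: 0.0913
```

Request:
carry_out(translation=[[0, 0, 0], [0, 0, 0], [0, 0, 0]], turn=[[0, 0, 0], [0, 0, 0], [0, 0, 0]], gripper=[-1, -1, -1])

```text
time: 2.6
tool_pos: [0.4695, 0.2914, 0.2266]
tool_rot: [-3.141, -0.0, 1.572]
contact_force: [-0.5, -0.2, -0.1]
opening: 0.0921
```

Request:
carry_out(translation=[[-0.0115, 0.0205, 0], [0, 0, 0.03], [0, 0, 0.03], [0, 0, 0.03], [0, 0, 0.03], [0, 0, 0.03], [0, 0, 0.02], [0, 0, 0.02], [0, 0, 0], [0, 0, 0]], turn=[[0, 0, 0], [0, 0, 0], [0, 0, 0], [0, 0, 0], [0, 0, 0], [0, 0, 0], [0, 0, 0], [0, 0, 0], [0, 0, 0], [0, 0, 0]], gripper=[-1, -1, -1, -1, -1, -1, -1, -1, -1, -1])

```text
time: 3.6
tool_pos: [0.4902, 0.2805, 0.0372]
tool_rot: [3.142, -0.0, 1.573]
contact_force: [0.1, 0.3, 0.0]
opening: 0.0917
```

Request:
carry_out(translation=[[0, 0, 0], [0, 0, 0], [0, 0, 0], [0, 0, 0], [0, 0, 0], [0, 0, 0], [0, 0, 0], [0, 0, 0]], turn=[[0, 0, 0], [0, 0, 0], [0, 0, 0], [0, 0, 0], [0, 0, 0], [0, 0, 0], [0, 0, 0], [0, 0, 0]], gripper=[1, 1, 1, 1, 1, 1, 1, 1], squeeze=25)

```text
time: 4.4
tool_pos: [0.491, 0.2793, 0.0369]
tool_rot: [3.141, 0.0, 1.571]
contact_force: [-0.4, -1.7, 3.1]
opening: 0.053
```

Request:
carry_out(translation=[[0, 0, -0.01], [0, 0, -0.02], [0, 0, -0.03], [0, 0, -0.03], [0, 0, -0.03], [0, 0, -0.02], [0, 0, 0], [0, 0, 0]], turn=[[0, 0, 0], [0, 0, 0], [0, 0, 0], [0, 0, 0], [0, 0, 0], [0, 0, 0], [0, 0, 0], [0, 0, 0]], gripper=[1, 1, 1, 1, 1, 1, 1, 1])

```text
time: 5.2
tool_pos: [0.4903, 0.2794, 0.1762]
tool_rot: [-3.141, 0.0, 1.571]
contact_force: [-0.9, 0.0, -3.5]
opening: 0.0531
```

Run:
```python
from h import *
p=read_camera("side"); save(p,"s1"); s=robot.observe(); print(s["tool_pos"],s["contact_force"],s["opening"])
```

```text
[0.48995435 0.27914129 0.17541732] [-0.15694666 -0.3068005  -3.35812553] 0.053112400526474
```

View pics/s1.png

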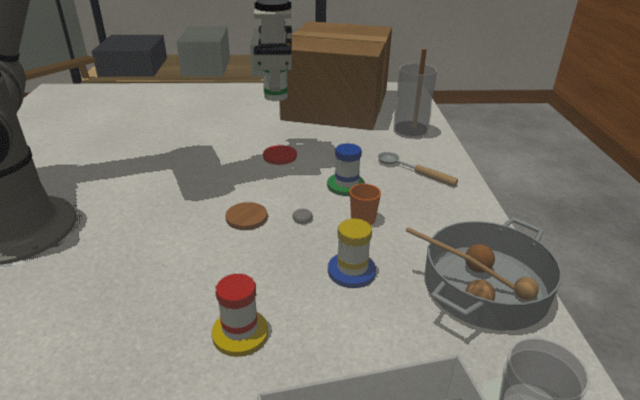

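The green jar is held upright at (277,80), and the red disc is empty at (280,155). Carrying it to the wood disc.

Request:
carry_out(translation=[[-0.02, -0.005, 0], [-0.03, -0.007, 0], [-0.03, -0.007, 0], [-0.03, -0.007, 0], [-0.03, -0.007, 0], [-0.03, -0.007, 0], [-0.03, -0.007, 0], [-0.03, -0.007, 0], [-0.026, -0.005, 0], [0, 0, 0]], turn=[[0, 0, 0], [0, 0, 0], [0, 0, 0], [0, 0, 0], [0, 0, 0], [0, 0, 0], [0, 0, 0], [0, 0, 0], [0, 0, 0], [0, 0, 0]], gripper=[1, 1, 1, 1, 1, 1, 1, 1, 1, 1])

```text
time: 6.25
tool_pos: [0.4305, 0.0213, 0.1753]
tool_rot: [-3.138, 0.0, 1.568]
contact_force: [0.3, -0.2, -4.0]
opening: 0.053
```

Request:
carry_out(translation=[[0, 0, 0.03], [0, 0, 0.03], [0, 0, 0.03], [0, 0, 0.02], [0, 0, 0.015], [0, 0, 0], [0, 0, 0]], turn=[[0, 0, 0], [0, 0, 0], [0, 0, 0], [0, 0, 0], [0, 0, 0], [0, 0, 0], [0, 0, 0]], gripper=[1, 1, 1, 1, 1, 1, 1])

```text
time: 6.95
tool_pos: [0.4315, 0.0239, 0.0513]
tool_rot: [-3.14, -0.0, 1.571]
contact_force: [0.2, -0.7, -2.5]
opening: 0.0529
```

Request:
carry_out(translation=[[0, 0, 0.005], [0, 0, 0.005], [0, 0, 0.002], [0, 0, 0.0015], [0, 0, 0]], turn=[[0, 0, 0], [0, 0, 0], [0, 0, 0], [0, 0, 0], [0, 0, 0]], gripper=[1, 1, 1, 1, 1])

```text
time: 7.45
tool_pos: [0.4318, 0.0234, 0.0382]
tool_rot: [-3.142, -0.0, 1.571]
contact_force: [0.2, -0.1, -2.4]
opening: 0.0533
```

Request:
carry_out(translation=[[0, 0, 0.001], [0, 0, 0.001], [0, 0, 0]], turn=[[0, 0, 0], [0, 0, 0], [0, 0, 0]], gripper=[1, 1, 1])

```text
time: 7.75
tool_pos: [0.4325, 0.0233, 0.0369]
tool_rot: [3.14, 0.0, 1.571]
contact_force: [-0.7, -0.0, 4.6]
opening: 0.0532
```

Request:
carry_out(translation=[[0, 0, 0], [0, 0, 0], [0, 0, 0], [0, 0, 0], [0, 0, 0], [0, 0, -0.02], [0, 0, -0.03], [0, 0, -0.03], [0, 0, -0.03], [0, 0, -0.03]], turn=[[0, 0, 0], [0, 0, 0], [0, 0, 0], [0, 0, 0], [0, 0, 0], [0, 0, 0], [0, 0, 0], [0, 0, 0], [0, 0, 0], [0, 0, 0]], gripper=[-1, -1, -1, -1, -1, -1, -1, -1, -1, -1])

```text
time: 8.75
tool_pos: [0.4316, 0.0234, 0.1774]
tool_rot: [-3.141, -0.0, 1.571]
contact_force: [0.6, -0.1, -0.2]
opening: 0.092
```

Request:
carry_out(translation=[[-0.03, 0.002, 0], [-0.03, 0.002, 0], [-0.03, 0.002, 0], [-0.03, 0.002, 0], [-0.03, 0.002, 0], [-0.03, 0.002, 0], [-0.03, 0.002, 0], [-0.03, 0.002, 0], [-0.03, 0.001, 0], [-0.017, 0, 0]], turn=[[0, 0, 0], [0, 0, 0], [0, 0, 0], [0, 0, 0], [0, 0, 0], [0, 0, 0], [0, 0, 0], [0, 0, 0], [0, 0, 0], [0, 0, 0]], gripper=[-1, -1, -1, -1, -1, -1, -1, -1, -1, -1])

```text
time: 9.75
tool_pos: [0.4488, -0.2656, 0.176]
tool_rot: [-3.142, 0.0, 1.57]
contact_force: [0.2, 0.4, 0.2]
opening: 0.0918
```

Run:
```python
from h import *
p=read_camera("top"); save(p,"t2"); s=robot.observe(); print(s["tool_pos"],s["tool_rot"])
print("green on wood",fit(p,"green",(.432,.023),.074,.092,.027)); print("disc red",fit(p,"red",(.493,.283),0,.012,.041))
```

```text
[ 0.44884264 -0.26714152  0.17592699] [3.14138290e+00 1.30673821e-03 1.56895245e+00]
green on wood (array([0.4295, 0.023 ]), np.float32(0.063751474))
disc red (array([0.493, 0.281]), np.float32(0.06810123))
```

View pics/t2.png

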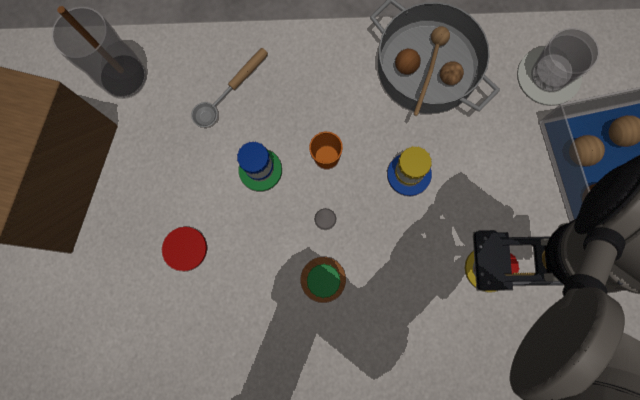

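Green stands centred on the wood disc at (323,280), and the red disc is empty at (185,248). Now grasping red.

Request:
carry_out(translation=[[0.0025, 0.001, 0], [0, 0, 0.03], [0, 0, 0.03], [0, 0, 0.03], [0, 0, 0.03], [0, 0, 0.0195], [0, 0, 0], [0, 0, 0]], turn=[[0, 0, 0], [0, 0, 0], [0, 0, 0], [0, 0, 0], [0, 0, 0], [0, 0, 0], [0, 0, 0], [0, 0, 0]], gripper=[-1, -1, -1, -1, -1, -1, -1, -1])

```text
time: 10.6
tool_pos: [0.4502, -0.2601, 0.0372]
tool_rot: [-3.141, -0.0, 1.572]
contact_force: [0.7, -0.5, 1.1]
opening: 0.092
```

Request:
carry_out(translation=[[0, 0, 0], [0, 0, 0], [0, 0, 0], [0, 0, 0], [0, 0, 0], [0, 0, 0], [0, 0, 0], [0, 0, 0]], turn=[[0, 0, 0], [0, 0, 0], [0, 0, 0], [0, 0, 0], [0, 0, 0], [0, 0, 0], [0, 0, 0], [0, 0, 0]], gripper=[1, 1, 1, 1, 1, 1, 1, 1])

```text
time: 11.4
tool_pos: [0.4502, -0.2617, 0.037]
tool_rot: [3.141, 0.001, 1.571]
contact_force: [-0.1, -2.8, 3.0]
opening: 0.053
```

Request:
carry_out(translation=[[0, 0, -0.01], [0, 0, -0.02], [0, 0, -0.03], [0, 0, -0.03], [0, 0, -0.03], [0, 0, -0.03], [0, 0, 0], [0, 0, 0]], turn=[[0, 0, 0], [0, 0, 0], [0, 0, 0], [0, 0, 0], [0, 0, 0], [0, 0, 0], [0, 0, 0], [0, 0, 0]], gripper=[1, 1, 1, 1, 1, 1, 1, 1])

```text
time: 12.2
tool_pos: [0.4496, -0.2605, 0.1867]
tool_rot: [-3.141, -0.001, 1.571]
contact_force: [-0.3, 0.8, -2.5]
opening: 0.0531
```

Request:
carry_out(translation=[[0.02, 0.002, 0], [0.03, 0.003, 0], [0.03, 0.003, 0], [0.03, 0.003, 0], [0.03, 0.003, 0], [0.03, 0.003, 0], [0.03, 0.003, 0], [0.03, 0.003, 0], [0.03, 0.003, 0], [0.03, 0.003, 0]], turn=[[0, 0, 0], [0, 0, 0], [0, 0, 0], [0, 0, 0], [0, 0, 0], [0, 0, 0], [0, 0, 0], [0, 0, 0], [0, 0, 0], [0, 0, 0]], gripper=[1, 1, 1, 1, 1, 1, 1, 1, 1, 1])

```text
time: 13.2
tool_pos: [0.4774, 0.0304, 0.1848]
tool_rot: [-3.137, -0.001, 1.571]
contact_force: [-0.2, 0.5, -0.9]
opening: 0.0534
```

Request:
carry_out(translation=[[0.03, 0.002, 0], [0.03, 0.002, 0], [0.03, 0.002, 0], [0.03, 0.002, 0], [0.03, 0.002, 0], [0.03, 0.002, 0], [0.03, 0.002, 0], [0.03, 0.002, 0], [0.013, 0, 0], [0, 0, 0]], turn=[[0, 0, 0], [0, 0, 0], [0, 0, 0], [0, 0, 0], [0, 0, 0], [0, 0, 0], [0, 0, 0], [0, 0, 0], [0, 0, 0], [0, 0, 0]], gripper=[1, 1, 1, 1, 1, 1, 1, 1, 1, 1])

```text
time: 14.2
tool_pos: [0.4936, 0.2829, 0.1849]
tool_rot: [-3.138, 0.001, 1.573]
contact_force: [-0.3, -0.9, -1.8]
opening: 0.0531
```

Request:
carry_out(translation=[[0, 0, 0]], turn=[[0, 0, 0]], gripper=[1])

```text
time: 14.3
tool_pos: [0.4942, 0.281, 0.1857]
tool_rot: [-3.139, 0.001, 1.571]
contact_force: [0.4, 0.3, -1.7]
opening: 0.0529
```

Lined up over the red disc; lowering.

Request:
carry_out(translation=[[0, 0, 0.03], [0, 0, 0.03], [0, 0, 0.03], [0, 0, 0.03], [0, 0, 0.015], [0, 0, 0.008], [0, 0, 0.003], [0, 0, 0.001], [0, 0, 0], [0, 0, 0]], turn=[[0, 0, 0], [0, 0, 0], [0, 0, 0], [0, 0, 0], [0, 0, 0], [0, 0, 0], [0, 0, 0], [0, 0, 0], [0, 0, 0], [0, 0, 0]], gripper=[1, 1, 1, 1, 1, 1, 1, 1, 1, 1])

```text
time: 15.3
tool_pos: [0.4953, 0.282, 0.0407]
tool_rot: [3.14, -0.001, 1.571]
contact_force: [0.5, 0.2, -2.4]
opening: 0.0533
```

Request:
carry_out(translation=[[0, 0, 0.001], [0, 0, 0]], turn=[[0, 0, 0], [0, 0, 0]], gripper=[1, 1])

```text
time: 15.5
tool_pos: [0.4949, 0.282, 0.039]
tool_rot: [3.141, -0.0, 1.571]
contact_force: [0.2, 0.1, -2.1]
opening: 0.0532
```

Request:
carry_out(translation=[[0, 0, 0.001], [0, 0, 0.001], [0, 0, 0.0005], [0, 0, 0]], turn=[[0, 0, 0], [0, 0, 0], [0, 0, 0], [0, 0, 0]], gripper=[1, 1, 1, 1])

```text
time: 15.9
tool_pos: [0.495, 0.282, 0.037]
tool_rot: [3.141, -0.0, 1.571]
contact_force: [-1.9, -1.4, 4.9]
opening: 0.0533
```

Request:
carry_out(translation=[[0, 0, 0], [0, 0, 0], [0, 0, 0], [0, 0, 0], [0, 0, 0], [0, 0, -0.02], [0, 0, -0.03], [0, 0, -0.03], [0, 0, -0.03], [0, 0, -0.03]], turn=[[0, 0, 0], [0, 0, 0], [0, 0, 0], [0, 0, 0], [0, 0, 0], [0, 0, 0], [0, 0, 0], [0, 0, 0], [0, 0, 0], [0, 0, 0]], gripper=[-1, -1, -1, -1, -1, -1, -1, -1, -1, -1])

```text
time: 16.9
tool_pos: [0.4946, 0.2819, 0.1774]
tool_rot: [-3.142, -0.0, 1.571]
contact_force: [0.4, 0.7, -0.2]
opening: 0.0915
```

Request:
carry_out(translation=[[-0.03, 0.009, 0], [-0.03, 0.009, 0], [-0.03, 0.009, 0], [-0.03, 0.009, 0], [-0.03, 0.009, 0], [-0.03, 0.009, 0], [-0.03, 0.009, 0], [-0.03, 0.01, 0], [-0.03, 0.01, 0], [-0.03, 0.01, 0]], turn=[[0, 0, 0], [0, 0, 0], [0, 0, 0], [0, 0, 0], [0, 0, 0], [0, 0, 0], [0, 0, 0], [0, 0, 0], [0, 0, 0], [0, 0, 0]], gripper=[-1, -1, -1, -1, -1, -1, -1, -1, -1, -1])

```text
time: 17.9
tool_pos: [0.5881, -0.0194, 0.1762]
tool_rot: [-3.142, -0.0, 1.571]
contact_force: [1.0, 0.9, -0.8]
opening: 0.0918
```

Request:
carry_out(translation=[[-0.03, 0.01, 0], [-0.03, 0.01, 0], [-0.03, 0.01, 0], [-0.0255, 0.01, 0], [0, 0, 0], [0, 0, 0]], turn=[[0, 0, 0], [0, 0, 0], [0, 0, 0], [0, 0, 0], [0, 0, 0], [0, 0, 0]], gripper=[-1, -1, -1, -1, -1, -1])

```text
time: 18.5
tool_pos: [0.6276, -0.1338, 0.1757]
tool_rot: [-3.141, -0.001, 1.57]
contact_force: [0.2, -0.4, -0.4]
opening: 0.0917
```

Run:
```python
from h import *
p=read_camera("top"); s=robot.observe(); print(s["tool_pos"],s["tool_rot"])
print("red jar",fit(p,"red",(.494,.282),.074,.092,.027)); print("disc yellow",fit(p,"yellow",(.449,-.270),0,.012,.041))
p2=read_camera("side"); save(p2,"s3");print("disc yellow",fit(p2,"yellow",(.449,-.268),0,.012,.041))
```

```text
[ 0.62752965 -0.13298235  0.17589542] [-3.14083777e+00 -7.75665376e-04  1.57090302e+00]
red jar (array([0.4925, 0.2805]), np.float32(0.27689663))
disc yellow (array([ 0.494, -0.225]), np.float32(542.25))
disc yellow (array([ 0.4505, -0.2675]), np.float32(0.089792974))
```

View pics/s3.png

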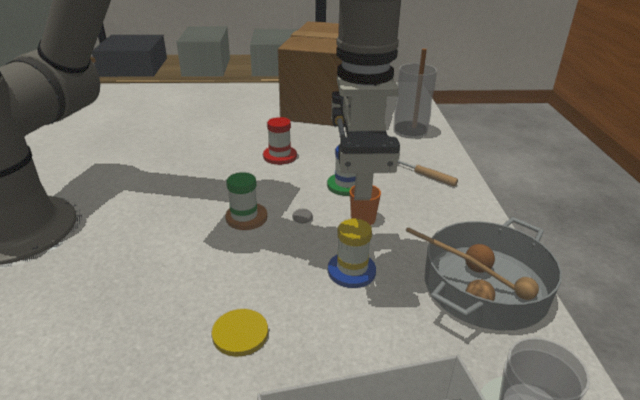

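Red stands on the red disc (280,140), the yellow disc is empty (240,331), and the gripper is above yellow, clear of the spoon.

Request:
carry_out(translation=[[0, 0, 0.03], [0, 0, 0.03], [0, 0, 0.03], [0, 0, 0.03], [0, 0, 0.0185], [0, 0, 0], [0, 0, 0]], turn=[[0, 0, 0], [0, 0, 0], [0, 0, 0], [0, 0, 0], [0, 0, 0], [0, 0, 0], [0, 0, 0]], gripper=[-1, -1, -1, -1, -1, -1, -1])

```text
time: 19.3
tool_pos: [0.6281, -0.1327, 0.0384]
tool_rot: [3.141, -0.0, 1.572]
contact_force: [-0.0, 0.4, 0.4]
opening: 0.0919
```

Request:
carry_out(translation=[[0, 0, 0], [0, 0, 0], [0, 0, 0], [0, 0, 0], [0, 0, 0], [0, 0, 0], [0, 0, 0], [0, 0, 0]], turn=[[0, 0, 0], [0, 0, 0], [0, 0, 0], [0, 0, 0], [0, 0, 0], [0, 0, 0], [0, 0, 0], [0, 0, 0]], gripper=[1, 1, 1, 1, 1, 1, 1, 1])

```text
time: 20.1
tool_pos: [0.6281, -0.1339, 0.038]
tool_rot: [3.141, 0.0, 1.571]
contact_force: [0.1, -2.2, 1.5]
opening: 0.0533
```

Request:
carry_out(translation=[[0, 0, -0.01], [0, 0, -0.02], [0, 0, -0.03], [0, 0, -0.03], [0, 0, -0.03], [0, 0, -0.02], [0, 0, 0], [0, 0, 0]], turn=[[0, 0, 0], [0, 0, 0], [0, 0, 0], [0, 0, 0], [0, 0, 0], [0, 0, 0], [0, 0, 0], [0, 0, 0]], gripper=[1, 1, 1, 1, 1, 1, 1, 1])

```text
time: 20.9
tool_pos: [0.6275, -0.1333, 0.1772]
tool_rot: [-3.141, -0.0, 1.571]
contact_force: [-1.1, -0.2, -3.1]
opening: 0.0529
```

Request:
carry_out(translation=[[-0.01, -0.013, 0], [-0.018, -0.0235, 0], [-0.018, -0.0235, 0], [-0.018, -0.0235, 0], [-0.018, -0.0235, 0], [-0.018, -0.0235, 0], [-0.018, -0.0235, 0], [-0.0175, -0.0235, 0], [0, 0, 0], [0, 0, 0]], turn=[[0, 0, 0], [0, 0, 0], [0, 0, 0], [0, 0, 0], [0, 0, 0], [0, 0, 0], [0, 0, 0], [0, 0, 0], [0, 0, 0], [0, 0, 0]], gripper=[1, 1, 1, 1, 1, 1, 1, 1, 1, 1])

```text
time: 21.9
tool_pos: [0.4497, -0.2688, 0.1764]
tool_rot: [-3.14, -0.002, 1.569]
contact_force: [0.9, -0.0, -0.9]
opening: 0.0531
```

Request:
carry_out(translation=[[0, 0, 0.03], [0, 0, 0.03], [0, 0, 0.03], [0, 0, 0.03], [0, 0, 0.01], [0, 0, 0.005], [0, 0, 0.001], [0, 0, 0.001], [0, 0, 0], [0, 0, 0]], turn=[[0, 0, 0], [0, 0, 0], [0, 0, 0], [0, 0, 0], [0, 0, 0], [0, 0, 0], [0, 0, 0], [0, 0, 0], [0, 0, 0], [0, 0, 0]], gripper=[1, 1, 1, 1, 1, 1, 1, 1, 1, 1])

```text
time: 22.9
tool_pos: [0.4509, -0.2694, 0.0416]
tool_rot: [3.14, 0.001, 1.571]
contact_force: [-0.4, -0.1, -1.4]
opening: 0.0533
```

Request:
carry_out(translation=[[0, 0, 0.001], [0, 0, 0.001], [0, 0, 0.001], [0, 0, 0.0005], [0, 0, 0]], turn=[[0, 0, 0], [0, 0, 0], [0, 0, 0], [0, 0, 0], [0, 0, 0]], gripper=[1, 1, 1, 1, 1])

```text
time: 23.4
tool_pos: [0.4506, -0.2693, 0.0378]
tool_rot: [3.141, 0.0, 1.571]
contact_force: [-1.5, 0.8, 4.4]
opening: 0.0534
```

Request:
carry_out(translation=[[0, 0, 0], [0, 0, 0], [0, 0, 0], [0, 0, 0], [0, 0, 0], [0, 0, -0.02], [0, 0, -0.03], [0, 0, -0.03], [0, 0, -0.03], [0, 0, -0.03]], turn=[[0, 0, 0], [0, 0, 0], [0, 0, 0], [0, 0, 0], [0, 0, 0], [0, 0, 0], [0, 0, 0], [0, 0, 0], [0, 0, 0], [0, 0, 0]], gripper=[-1, -1, -1, -1, -1, -1, -1, -1, -1, -1])

```text
time: 24.4
tool_pos: [0.4502, -0.269, 0.1784]
tool_rot: [-3.142, -0.0, 1.571]
contact_force: [0.6, -0.4, -0.4]
opening: 0.0918
```

Request:
carry_out(translation=[[0.03, 0.014, 0], [0.03, 0.014, 0], [0.03, 0.014, 0], [0.03, 0.014, 0], [0.03, 0.014, 0], [0.03, 0.014, 0], [0.03, 0.014, 0], [0.03, 0.014, 0], [0.03, 0.014, 0], [0.03, 0.014, 0]], turn=[[0, 0, 0], [0, 0, 0], [0, 0, 0], [0, 0, 0], [0, 0, 0], [0, 0, 0], [0, 0, 0], [0, 0, 0], [0, 0, 0], [0, 0, 0]], gripper=[-1, -1, -1, -1, -1, -1, -1, -1, -1, -1])

```text
time: 25.4
tool_pos: [0.5907, 0.0323, 0.1771]
tool_rot: [-3.141, -0.0, 1.571]
contact_force: [0.0, -0.8, 0.8]
opening: 0.092
```

Request:
carry_out(translation=[[0.03, 0.014, 0], [0.03, 0.014, 0], [0.03, 0.014, 0], [0.02, 0.01, 0], [0, 0, 0], [0, 0, 0]], turn=[[0, 0, 0], [0, 0, 0], [0, 0, 0], [0, 0, 0], [0, 0, 0], [0, 0, 0]], gripper=[-1, -1, -1, -1, -1, -1])

```text
time: 26.0
tool_pos: [0.642, 0.1411, 0.1767]
tool_rot: [-3.141, 0.0, 1.572]
contact_force: [-0.8, 0.1, 0.5]
opening: 0.0919
```

Run:
```python
from h import *
p=read_camera("top"); save(p,"t4"); s=robot.observe(); print(s["tool_pos"],s["tool_rot"])
print("yellow jar",fit(p,"yellow",(.45,-.268),.074,.092,.027)); print("disc blue",fit(p,"blue",(.627,-.135),0,.012,.041))
p2=read_camera("side"); print("disc blue",fit(p2,"blue",(.627,-.135),0,.012,.041))
```

```text
[0.64194639 0.14037881 0.17690543] [-3.14077902e+00  4.37320683e-04  1.57097918e+00]
yellow jar (array([ 0.448, -0.269]), np.float32(0.31920823))
disc blue (array([ 0.6255, -0.136 ]), np.float32(0.09765355))
disc blue (array([ 0.629, -0.126]), np.float32(0.2677563))
```

View pics/t4.png

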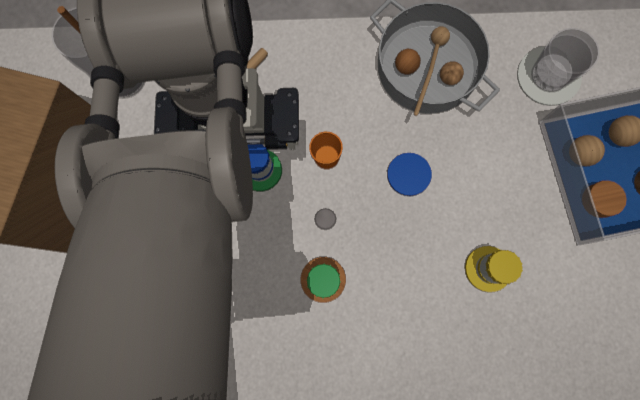

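Yellow stands on its disc (490,268) and the blue disc (410,174) is empty. Grasping blue.

Request:
carry_out(translation=[[0.001, 0, 0.03], [0, 0, 0.03], [0, 0, 0.03], [0, 0, 0.03], [0, 0, 0.019], [0, 0, 0], [0, 0, 0]], turn=[[0, 0, 0], [0, 0, 0], [0, 0, 0], [0, 0, 0], [0, 0, 0], [0, 0, 0], [0, 0, 0]], gripper=[-1, -1, -1, -1, -1, -1, -1])

```text
time: 26.8
tool_pos: [0.6426, 0.1411, 0.0389]
tool_rot: [3.141, -0.0, 1.57]
contact_force: [-0.1, -0.3, 0.6]
opening: 0.0916
```

Request:
carry_out(translation=[[0, 0, 0], [0, 0, 0], [0, 0, 0], [0, 0, 0], [0, 0, 0], [0, 0, 0], [0, 0, 0], [0, 0, 0]], turn=[[0, 0, 0], [0, 0, 0], [0, 0, 0], [0, 0, 0], [0, 0, 0], [0, 0, 0], [0, 0, 0], [0, 0, 0]], gripper=[1, 1, 1, 1, 1, 1, 1, 1])

```text
time: 27.6
tool_pos: [0.6425, 0.1418, 0.0384]
tool_rot: [3.141, 0.0, 1.571]
contact_force: [0.2, -1.3, 2.1]
opening: 0.0533
```

Request:
carry_out(translation=[[0, 0, -0.01], [0, 0, -0.02], [0, 0, -0.03], [0, 0, -0.03], [0, 0, -0.03], [0, 0, -0.02], [0, 0, 0], [0, 0, 0]], turn=[[0, 0, 0], [0, 0, 0], [0, 0, 0], [0, 0, 0], [0, 0, 0], [0, 0, 0], [0, 0, 0], [0, 0, 0]], gripper=[1, 1, 1, 1, 1, 1, 1, 1])

```text
time: 28.4
tool_pos: [0.6419, 0.142, 0.1776]
tool_rot: [-3.141, -0.0, 1.571]
contact_force: [-0.5, 0.8, -2.4]
opening: 0.0535
```

Request:
carry_out(translation=[[-0.02, -0.001, 0], [-0.033, -0.002, 0], [-0.033, -0.002, 0], [-0.033, -0.002, 0], [-0.033, -0.002, 0], [-0.033, -0.002, 0], [-0.033, -0.002, 0], [-0.033, -0.001, 0], [-0.026, 0, 0], [0, 0, 0]], turn=[[0, 0, 0], [0, 0, 0], [0, 0, 0], [0, 0, 0], [0, 0, 0], [0, 0, 0], [0, 0, 0], [0, 0, 0], [0, 0, 0], [0, 0, 0]], gripper=[1, 1, 1, 1, 1, 1, 1, 1, 1, 1])

```text
time: 29.4
tool_pos: [0.6271, -0.1385, 0.1756]
tool_rot: [-3.138, -0.0, 1.567]
contact_force: [-0.6, -0.2, -3.3]
opening: 0.0531
```

Request:
carry_out(translation=[[0, 0, 0], [0, 0, 0.03], [0, 0, 0.03], [0, 0, 0.03], [0, 0, 0.03], [0, 0, 0.01], [0, 0, 0.005], [0, 0, 0.002], [0, 0, 0], [0, 0, 0]], turn=[[0, 0, 0], [0, 0, 0], [0, 0, 0], [0, 0, 0], [0, 0, 0], [0, 0, 0], [0, 0, 0], [0, 0, 0], [0, 0, 0], [0, 0, 0]], gripper=[1, 1, 1, 1, 1, 1, 1, 1, 1, 1])

```text
time: 30.4
tool_pos: [0.6292, -0.1352, 0.0426]
tool_rot: [3.139, 0.001, 1.571]
contact_force: [0.2, 0.5, -2.4]
opening: 0.0535
```

Request:
carry_out(translation=[[0, 0, 0.001], [0, 0, 0.001], [0, 0, 0.001], [0, 0, 0.001], [0, 0, 0]], turn=[[0, 0, 0], [0, 0, 0], [0, 0, 0], [0, 0, 0], [0, 0, 0]], gripper=[1, 1, 1, 1, 1])

```text
time: 30.9
tool_pos: [0.629, -0.1352, 0.0384]
tool_rot: [3.14, 0.0, 1.571]
contact_force: [-0.7, -0.4, 5.6]
opening: 0.0533
```

Request:
carry_out(translation=[[0, 0, 0], [0, 0, 0], [0, 0, 0], [0, 0, 0], [0, 0, 0], [0, 0, -0.02], [0, 0, -0.03], [0, 0, -0.03], [0, 0, -0.03], [0, 0, -0.03]], turn=[[0, 0, 0], [0, 0, 0], [0, 0, 0], [0, 0, 0], [0, 0, 0], [0, 0, 0], [0, 0, 0], [0, 0, 0], [0, 0, 0], [0, 0, 0]], gripper=[-1, -1, -1, -1, -1, -1, -1, -1, -1, -1])

```text
time: 31.9
tool_pos: [0.6282, -0.135, 0.1784]
tool_rot: [-3.141, -0.0, 1.571]
contact_force: [0.9, 1.2, -0.2]
opening: 0.0918
```

Request:
carry_out(translation=[[0.02, -0.025, 0], [0.02, -0.025, 0], [0.02, -0.025, 0], [0.02, -0.025, 0], [0.02, -0.025, 0], [0.02, -0.025, 0], [0.02, -0.025, 0], [0.0185, -0.022, 0], [0, 0, 0], [0, 0, 0]], turn=[[0, 0, 0], [0, 0, 0], [0, 0, 0], [0, 0, 0], [0, 0, 0], [0, 0, 0], [0, 0, 0], [0, 0, 0], [0, 0, 0], [0, 0, 0]], gripper=[-1, -1, -1, -1, -1, -1, -1, -1, -1, -1])

```text
time: 32.9
tool_pos: [0.4317, 0.0235, 0.1777]
tool_rot: [3.14, 0.0, 1.572]
contact_force: [0.9, 0.0, -0.3]
opening: 0.092
```

Run:
```python
from h import *
p=read_camera("top"); save(p,"t5"); s=robot.observe(); print(s["tool_pos"],s["tool_rot"])
print("blue jar",fit(p,"blue",(.627,-.135),.074,.092,.027)); print("disc green",fit(p,"green",(.641,.143),0,.012,.041))
```

```text
[0.43218629 0.0231     0.17758092] [3.14008460e+00 3.05364311e-04 1.57127708e+00]
blue jar (array([ 0.626 , -0.1355]), np.float32(0.3344421))
disc green (array([0.639 , 0.1425]), np.float32(0.11226432))
```

View pics/t5.png

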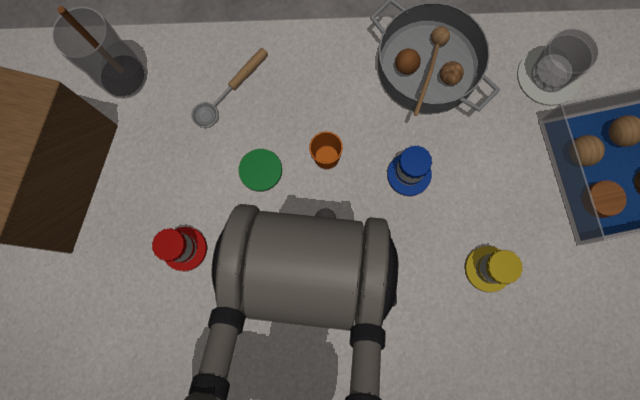

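Red, yellow and blue are on their own discs. Green's disc at (260,170) is empty and measures (.640,.142). Grasping green.

Request:
carry_out(translation=[[0, 0, 0.03], [0, 0, 0.03], [0, 0, 0.03], [0, 0, 0.03], [0, 0, 0.02], [0, 0, 0], [0, 0, 0]], turn=[[0, 0, 0], [0, 0, 0], [0, 0, 0], [0, 0, 0], [0, 0, 0], [0, 0, 0], [0, 0, 0]], gripper=[-1, -1, -1, -1, -1, -1, -1])

```text
time: 33.65
tool_pos: [0.4321, 0.0229, 0.0372]
tool_rot: [-3.141, -0.0, 1.57]
contact_force: [0.7, -0.3, -0.8]
opening: 0.0914
```

Request:
carry_out(translation=[[0, 0, 0], [0, 0, 0], [0, 0, 0], [0, 0, 0], [0, 0, 0], [0, 0, 0], [0, 0, 0], [0, 0, 0]], turn=[[0, 0, 0], [0, 0, 0], [0, 0, 0], [0, 0, 0], [0, 0, 0], [0, 0, 0], [0, 0, 0], [0, 0, 0]], gripper=[1, 1, 1, 1, 1, 1, 1, 1])

```text
time: 34.45
tool_pos: [0.4316, 0.0233, 0.0374]
tool_rot: [3.141, 0.0, 1.571]
contact_force: [-0.9, -1.2, 4.1]
opening: 0.0531
```

Request:
carry_out(translation=[[0, 0, -0.01], [0, 0, -0.02], [0, 0, -0.03], [0, 0, -0.03], [0, 0, -0.03], [0, 0, -0.02], [0, 0, 0], [0, 0, 0]], turn=[[0, 0, 0], [0, 0, 0], [0, 0, 0], [0, 0, 0], [0, 0, 0], [0, 0, 0], [0, 0, 0], [0, 0, 0]], gripper=[1, 1, 1, 1, 1, 1, 1, 1])

```text
time: 35.25
tool_pos: [0.4308, 0.0235, 0.1768]
tool_rot: [-3.141, -0.0, 1.571]
contact_force: [-0.2, 0.5, -2.2]
opening: 0.0535
```

Request:
carry_out(translation=[[0.01, 0.02, 0], [0.0155, 0.027, 0], [0.0155, 0.027, 0], [0.0155, 0.027, 0], [0.0155, 0.027, 0], [0.0155, 0.027, 0], [0.0155, 0.027, 0], [0.0155, 0.0285, 0], [0, 0, 0], [0, 0, 0]], turn=[[0, 0, 0], [0, 0, 0], [0, 0, 0], [0, 0, 0], [0, 0, 0], [0, 0, 0], [0, 0, 0], [0, 0, 0], [0, 0, 0], [0, 0, 0]], gripper=[1, 1, 1, 1, 1, 1, 1, 1, 1, 1])

```text
time: 36.25
tool_pos: [0.6407, 0.142, 0.1741]
tool_rot: [-3.136, 0.001, 1.572]
contact_force: [-0.2, 0.2, -2.8]
opening: 0.0531
```

Request:
carry_out(translation=[[0, 0, 0.03], [0, 0, 0.03], [0, 0, 0.03], [0, 0, 0.03], [0, 0, 0.01], [0, 0, 0.005], [0, 0, 0.001], [0, 0, 0], [0, 0, 0]], turn=[[0, 0, 0], [0, 0, 0], [0, 0, 0], [0, 0, 0], [0, 0, 0], [0, 0, 0], [0, 0, 0], [0, 0, 0], [0, 0, 0]], gripper=[1, 1, 1, 1, 1, 1, 1, 1, 1])

```text
time: 37.15
tool_pos: [0.6427, 0.142, 0.0428]
tool_rot: [3.139, -0.0, 1.571]
contact_force: [0.4, 0.4, -1.9]
opening: 0.0529
```

Request:
carry_out(translation=[[0, 0, 0.001], [0, 0, 0.001], [0, 0, 0.001], [0, 0, 0.001], [0, 0, 0.001], [0, 0, 0]], turn=[[0, 0, 0], [0, 0, 0], [0, 0, 0], [0, 0, 0], [0, 0, 0], [0, 0, 0]], gripper=[1, 1, 1, 1, 1, 1])

```text
time: 37.75
tool_pos: [0.6425, 0.1419, 0.0375]
tool_rot: [3.14, -0.0, 1.571]
contact_force: [-0.8, -0.4, 5.1]
opening: 0.0531
```

Release, rise, and back away toward the base so the view is clear.

Request:
carry_out(translation=[[0, 0, 0], [0, 0, 0], [0, 0, 0], [0, 0, 0], [0, 0, 0], [0, 0, -0.02], [0, 0, -0.03], [0, 0, -0.03], [0, 0, -0.03], [0, 0, -0.03]], turn=[[0, 0, 0], [0, 0, 0], [0, 0, 0], [0, 0, 0], [0, 0, 0], [0, 0, 0], [0, 0, 0], [0, 0, 0], [0, 0, 0], [0, 0, 0]], gripper=[-1, -1, -1, -1, -1, -1, -1, -1, -1, -1])

```text
time: 38.75
tool_pos: [0.6417, 0.1419, 0.1774]
tool_rot: [-3.142, -0.0, 1.571]
contact_force: [1.3, -0.1, -0.4]
opening: 0.0917
```

Request:
carry_out(translation=[[-0.01, -0.03, -0.01], [-0.01, -0.03, -0.01], [-0.01, -0.03, -0.01], [-0.01, -0.03, 0], [-0.01, -0.03, 0], [-0.01, -0.03, 0], [-0.01, -0.03, 0], [0, 0, 0], [0, 0, 0], [0, 0, 0]], turn=[[0, 0, 0], [0, 0, 0], [0, 0, 0], [0, 0, 0], [0, 0, 0], [0, 0, 0], [0, 0, 0], [0, 0, 0], [0, 0, 0], [0, 0, 0]], gripper=[-1, -1, -1, -1, -1, -1, -1, -1, -1, -1])

```text
time: 39.75
tool_pos: [0.433, 0.072, 0.2065]
tool_rot: [3.14, -0.0, 1.571]
contact_force: [-1.0, 1.3, 0.1]
opening: 0.0919
```

Run:
```python
from h import *
p=read_camera("top"); q=read_camera("side"); cv2.imwrite("pics/f.png",cv2.resize(np.vstack([p["img"],q["img"]]),(480,600))[:,:,::-1])
for c,xy in {"green":(.641,.142),"blue":(.627,-.135),"yellow":(.45,-.269),"red":(.494,.282)}.items(): 
    j,e=fit(p,c,xy,.074,.092,.027); print(c,j,e,"disc",fit(p,c,xy,0,.012,.041,solid(p,j,.012,.092,.029)))
t=nets.regions_of(p,"tumbler_mid"); print([(r["score"],onz(p,r["pixel"],.032)) for r in t[:1]])
```

```text
green [0.638  0.1415] 0.32462883 disc (array([0.641 , 0.1435]), np.float32(0.15855263))
blue [ 0.626  -0.1355] 0.3288649 disc (array([ 0.627, -0.138]), np.float32(0.1369743))
yellow [ 0.448  -0.2695] 0.3010577 disc (array([ 0.449, -0.271]), np.float32(0.11177885))
red [0.539 0.237] 40.1875 disc (array([0.539, 0.237]), np.float32(155.6875))
[(0.62, array([0.66846793, 0.015857  , 0.032     ]))]
```

View pics/f.png

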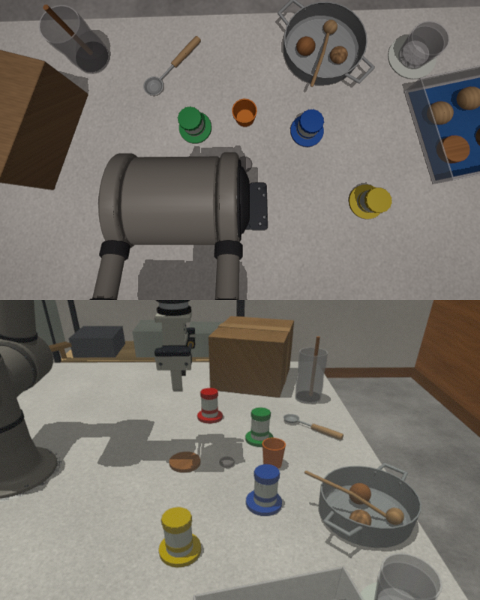

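The side view shows all four jars upright on their own discs: red (209,405), green (260,427), blue (266,490) and yellow (180,535). The wood disc is empty and the tumbler hasn't moved. The arm hides red from the top camera, so that fit failed, but red measured centred earlier.

```bash
python3 -c "
from cell import robot
print(robot.hand_in())"
```

```text
the job is handed in; nothing more can be done
None
```

All four jars now stand upright on the discs of their own lid colour. I handed the job in at about 40 s on the robot's clock.

**Moves:** I parked green on the wood disc, then moved red, yellow and blue to their own discs, and finally green from the wood disc to its own. No jar touched the bare table.

**Last checks:**
- **Green, blue and yellow:** the final top picture puts each jar within about 4 mm of its disc centre; up to 15 mm off still leaves it wholly on the disc.
- **Red:** the final top fit failed because the arm hid it. The final side picture shows it upright on its disc, and an earlier top fit had it about 1 mm off centre.
- **Tumbler:** it measured within about 3 mm of its starting place, which is within the measuring error, and the arm never touched it.
- **Wood disc and arm:** the wood disc is empty and the open gripper is clear of everything.
- **Camera disagreement:** colour fits in the side camera were up to about 30 mm off in y for some jars and discs, so I relied mainly on the top camera.
- **Forces:** readings at the end of each move stayed under about 6 N.

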